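# Slide the grommet set out of the frame holder

## Robot

A 6-joint arm with a two-finger parallel gripper is mounted at the origin on the work surface. World frame = base frame: x ahead of the robot, y to its left, z up, the work surface at z = 0. Lengths are in mm, angles in rad, forces in N, time in s.
With the tool pointing down it reaches from about 350 to 975 mm from the base axis. Payload 7.1 kg.
Tool frame: the origin (TCP) lies at the very end of the fingers, on their centre line; the grasp point (between the pads) lies 19 mm behind it; x points along the fingers, y is the direction in which the jaws open and shut, and the axes are right-handed (so a half turn about x gives the same grasp; the last joint's range is limited). The gripper opens to 88 mm and grips with 3 to 60 N. Pads are 20 mm wide; open, the fingers measure 115 mm over their backs; the gripper's body (75 mm by 178 mm) begins 61 mm behind the grasp point.
Start: joints at [-1.135, 0.423, 1.63, -0, 1.089, -0.019], TCP at [274.566, -561.443, 222.675] pointing down, gripper open.
Joint ranges: [-3, 3], [-0.9, 2.11], [0.09, 2.58], [-1.31, 4.45], [0.11, 2.69], [-2.54, 2.54]. Speed limits (rad/s): [2.39, 2.39, 3.01, 3.14, 3.14, 3.14].

## Interface

Orientations are given as a rotation vector (axis times angle).
In Python, from workcell import ctrl gives the robot as it stands. The module is installed in compiled form; this text tells all that it offers.
- The arm moves only by the tool carry_out, never from a script. Its argument "commands" is a list of rows, each a list of 6 numbers: the shift along the tool's x, y, z in m, then the turn, a rotation vector about the tool's x, y, z in degrees. In form: [[tx, ty, tz, rx, ry, rz], ...]. A call has 1 to 8 rows; each row shifts and turns the pose as measured when the row begins, along the tool's axes as they then stand; what a row does not reach is not made up. A row lasts 1/8 s, in which the tool goes at most 62.5 mm and 10.7 degrees, less where a joint would pass 70% of its speed; a pose out of reach is approached as far as the arm can. A call with a gripper value outside its range is refused whole. "grip" is the closure, from 0 (fully open) to 1 (shut), set as the call begins (left out, the last holds). The fingers move at their own pace and stop on an object; the grip force is fixed at half the most. Time passes only in rows, so rows that do not move let the fingers close. It gives the time, the measured TCP pose, the force and the opening at its end, in the units of the state.
- ctrl.get_obs(): the state, without advancing time (a new reading comes with each control period).
- ctrl.get_image(name): name is "scene" or "side" or "wrist"; returns a dict with "pixels" (400x640x3 uint8, blue, green, red), "intrinsics" (3x3 intrinsics, pixels), "rvec" (rotation vector, rad) and "tvec" (3), from world to camera coordinates, as OpenCV has them. Camera axes: x right, y down, z forward; pixel columns grow to the right and rows downward; lengths in mm; the calibration is good to about 2 mm. A picture is of the moment at which its call begins. There is no depth.
- ctrl.close_job(): hands the job in, once; it reports no verdict.
The state is a dict: "t": time; "qpos": joint angles; "qvel": joint speeds; "joint_torque": joint torques, N m; "ee_pos": TCP position; "orientation": TCP orientation; "ft_force": force on the tool from outside, world axes, zero at the start; "moment": the same for the moment, N m; "width": finger opening in mm.
Only numpy, scipy, OpenCV 4.12 (cv2) and the standard library are available. Lean on these libraries where they do the work, as an engineer would, in place of code of your own. Each camera call takes 0.05 s, during which the arm holds its last target. There are 200 camera calls.

## Task

One white grommet set is parked with its rear end under the overhanging lip of the brass frame holder. Take it by its upright tab, slide it straight out until it is clear of the lip, then lift it and set it down, not drop it, flat on the floor of the shallow metal tray. Leave the other, identical grommet set, which stands in the open on the bench, where it is.

Things in the scene. Friction and masses are not known exactly. Their poses are not given: they have to be found in the camera images.
- set_grip (a point): Grasp point of the set in the holder, a rigid 90 g white plate 130 (x) x 60 x 8 mm with two rows of small grommets 8 mm tall and an upright tab 30 (x) x 14 (y) x 48 mm tall, centred 35 mm in front (-x) of the plate's centre. Point: tab's centre line, 38 mm above the plate's underside, 18 below the tab's top. x runs along the plate to its rear edge (100 mm away), z up. Pinch along y.
- holder: Fixed. Steel bed 150 (x) x 96 x 10 mm; over x = 20 to 79 mm a brass lip, underside 31, top 39 mm above the bench, on side cheeks 68 mm apart, with a brass knob to 71 mm. Origin: on the bench under the bed's middle; x points from the open front to the closed back, z up. The set lies on the bed along x, rear 35 to 50 mm under the lip, 5 mm play above; slid 50 mm towards -x it is clear.
- tray: Fixed shallow open aluminium tray, outside 200 (x) x 140 (y) x 25 mm high, walls and floor 5 mm thick. Origin: centre of its underside, on the bench; z up. The set fits in lengthwise (along x, either way round).
- spare_grip (a point): The same point on the tab of the other, identical set, which stands in the open on the bench (point 38 mm above the bench) and must stay where it is.
Not all that is in view belongs to the job. What is shaped like the part that bears set_grip but blue or green is not meant. There is more than one size of the tray; the job needs the larger.

How it is judged (in metres and radians):
On the way:
1. the set has been slid out, still low over the bed, until its rear edge is clear of the lip (x of set_grip in the frame of holder below -0.078 m and height (world z) of set_grip below 0.073 m), for 0.05 s.
At the end, for the whole second after the job is handed in: The set from the holder lies inside the tray, flat on its floor (within 7 degrees of level, its grasp point 43 mm +-6 mm above the tray's underside, within 80 mm lengthwise and 60 mm crosswise of the tray's middle), released and at rest; the other set is within 20 mm of where it stood (x of set_grip in the frame of tray between -0.08 and 0.08 m and y of set_grip in the frame of tray between -0.06 and 0.06 m and z of set_grip in the frame of tray between 0.037 and 0.049 m and angle between set_grip's own z axis and vertical below 0.12 rad and distance of spare_grip from where it was at the start of the episode below 0.02 m); the robot touches nothing.
It fails at once if the set is dropped (it falls free of the fingers faster than 0.6 m/s, a drop of about 20 mm) (contact force between set and the fingers below 0.01 N and linear speed of set above 0.6 m/s).
It fails at once if the other grommet set is moved more than 20 mm (distance of spare_grip from where it was at the start of the episode above 0.02 m).
It also fails if it takes over 40 s, if anything falls off the work surface, if the arm or the gripper's body presses on something with over 40 N, if the wrist force passes 120 N, or if a joint passes its speed limit or range.

## Working session

There is one attempt and no reset: what is moved stays moved. The work goes in short steps, Python scripts to look and compute and a tool call to move; the robot and the scene stay as the last step left them, time stands still between calls to the robot, and variables do not carry over. Pictures are saved under pics/ and viewed, about 8 in all and at most 12, crops included, and the job is handed in when it is done.

Besides the shell and the picture viewer there is one more tool, called after ">>>" as name(argument=value, ...), one argument or row to a line, values as JSON. carry_out: Moves the arm, as the interface text tells. Its arguments: {"type":"object","properties":{"commands":{"type":"array"},"grip":{"type":"number"}},"required":["commands"]}

```bash
mkdir -p pics; cat > h.py <<'E'
import numpy as np, cv2, pickle
from workcell import ctrl
def snap(name, fn):
    d=ctrl.get_image(name); cv2.imwrite('pics/%s.png'%fn,d['pixels']); pickle.dump(d,open('pics/%s.pkl'%fn,'wb')); return d
def load(fn): return pickle.load(open('pics/%s.pkl'%fn,'rb'))
def ray(d,u,v):
    R=cv2.Rodrigues(np.array(d['rvec'],float))[0]; t=np.array(d['tvec'],float).ravel()
    return -R.T@t, R.T@np.linalg.inv(np.array(d['intrinsics']))@[u,v,1]
def plane(d,u,v,z):
    o,r=ray(d,u,v); return (o+r*(z-o[2])/r[2]).round(1)
def tri(*obs):
    A=np.zeros((3,3)); b=np.zeros(3); L=[]
    for d,u,v in obs:
        o,r=ray(d,u,v); r/=np.linalg.norm(r); P=np.eye(3)-np.outer(r,r); A+=P; b+=P@o; L.append((o,P))
    x=np.linalg.solve(A,b); return x.round(1),[round(float(np.linalg.norm(P@(x-o))),1) for o,P in L]
def proj(d,p): return cv2.projectPoints(np.array(p,float).reshape(-1,3),np.array(d['rvec'],float),np.array(d['tvec'],float),np.array(d['intrinsics'],float),None)[0].reshape(-1,2).round(1)
E
python3 - <<'E'
from h import *
a=[snap(n,n+'0') for n in('scene','side','wrist')]
for d in a: print(ray(d,320,200))
print(ctrl.get_obs())
E
```

```text
(array([1185.90473054, -568.13858899, 1077.9971037 ]), array([-0.43530797,  0.45447722, -0.77717173]))
(array([-74.03332089, 739.56404992, 956.71678289]), array([ 0.52227894, -0.5414227 , -0.65888771]))
(array([ 335.73383015, -531.26726738,  384.40042989]), array([-0.22285006, -0.13196397, -0.96615916]))
{'t': 0.15, 'qpos': array([-1.13498708e+00,  4.23645755e-01,  1.63048937e+00, -2.10294200e-05,
        1.08860016e+00, -1.89874488e-02]), 'qvel': array([ 0.00021052, -0.00136231, -0.00408225,  0.00096421, -0.00085023,
       -0.00094535]), 'joint_torque': array([-7.95677806e-04, -5.44983602e+01, -2.73917627e+01,  6.44035544e-02,
        2.04245868e-02, -6.44624834e-05]), 'ee_pos': array([ 274.39700372, -561.07501505,  222.10233199]), 'orientation': array([ 1.96901641,  0.45682746, -1.96953112]), 'ft_force': array([-0.61926114,  0.08212127, -0.34243216]), 'moment': array([0.00509177, 0.07014074, 0.04119541]), 'width': 87.964867731214}
```

View pics/scene0.png

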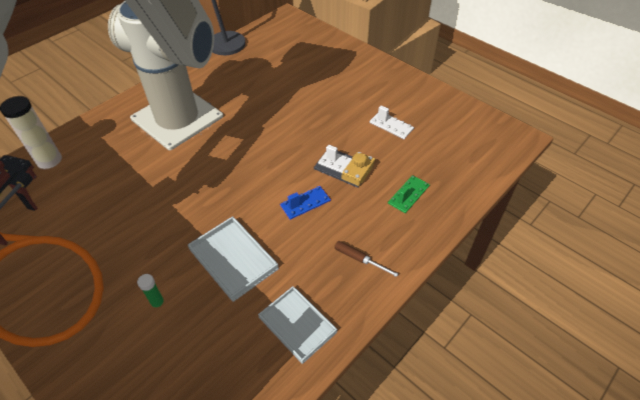

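View pics/side0.png

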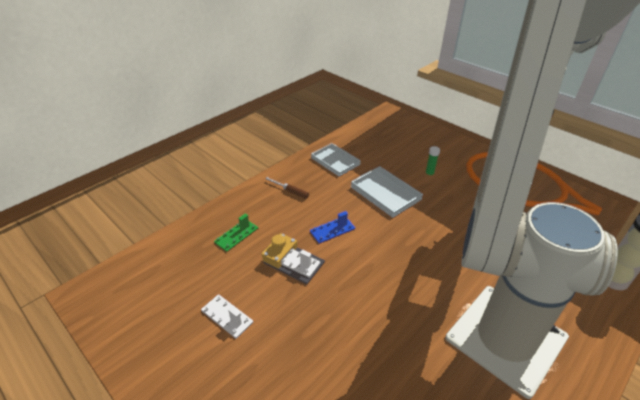

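Scene view: the white set in the brass holder has its tab at about (331,154) and the brass lip at (358,168). The open white spare is at (391,122), with blue and green look-alikes at (305,202) and (409,193). The trays are at (233,257), which looks larger, and (298,323). In the side view, the held set is at (302,262), the spare at (227,315) and the large tray at (386,191). Next I enlarge both views to confirm and to pick pixels.

```bash
python3 - <<'E'
from h import *
a=load('scene0');b=load('side0')
def crop(d,u0,v0,w,h,s): return cv2.resize(d['pixels'][v0:v0+h,u0:u0+w],None,fx=s,fy=s,interpolation=cv2.INTER_CUBIC)
A=crop(a,305,95,125,95,6.4)[:, :800]; A=cv2.resize(A,(394,300)); 
top=np.hstack([cv2.resize(crop(a,300,130,100,75,4),(400,300)),cv2.resize(crop(b,245,220,100,75,4),(400,300))])
bot=np.hstack([cv2.resize(crop(a,180,205,120,100,4),(400,300)),cv2.resize(crop(b,340,155,100,75,4),(400,300))])
cv2.imwrite('pics/c1.png',np.vstack([top,bot]))
# large-tray candidates: contour of grey pixels cast to z=25
for n,d in(('scene',a),('side',b)):
    hsv=cv2.cvtColor(d['pixels'],cv2.COLOR_BGR2HSV)
    m=((hsv[...,1]<60)&(hsv[...,2]>60)).astype(np.uint8)
    m=cv2.morphologyEx(m,cv2.MORPH_CLOSE,np.ones((3,3)))
    for c in cv2.findContours(m,0,2)[0]:
        ar=cv2.contourArea(c)
        if 200<ar<8000:
            q=cv2.minAreaRect(np.array([plane(d,*p,25)[:2] for p in c[:,0]],np.float32))
            print(n,ar,c[:,0].mean(0).round(),np.round(q[0]),np.round(q[1]),round(q[2],1))
E
```

```text
scene 3075.0 [287. 319.] [ 805. -252.] [113. 160.] 86.2
scene 208.5 [146. 281.] [ 460. -428.] [38. 48.] 76.8
scene 3993.5 [228. 256.] [ 557. -235.] [146. 214.] 83.7
scene 680.0 [334. 165.] [528. 183.] [ 95. 117.] 19.1
scene 1325.0 [ 33. 135.] [-221. -372.] [ 80. 309.] 81.5
scene 605.5 [391. 124.] [544. 437.] [140.  92.] 6.3
scene 506.0 [ 7. 35.] [-846. -160.] [ 61. 547.] 65.5
side 1061.0 [224. 313.] [527. 452.] [131.  62.] 6.2
side 907.0 [301. 265.] [517. 207.] [106.  97.] 12.9
side 1920.5 [386. 189.] [ 546. -218.] [164. 220.] 83.6
side 855.5 [336. 159.] [ 787. -231.] [127. 169.] 85.7
```

View pics/c1.png

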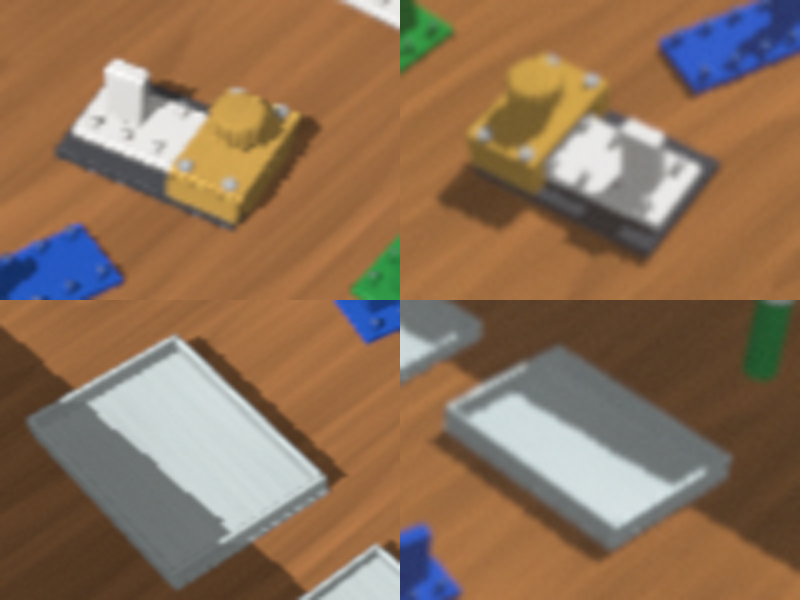

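The crop confirms the target: the white set under the brass lip is the one to take, and the grey tray at scene (233,257) measures near 200x140, against about 160x113 for the other. The tab top is at scene (332,147) and side (305.5,252.5).

```bash
python3 - <<'E'
from h import *
a=load('scene0');b=load('side0')
S=lambda u,v:(300+u/4,130+v/4); D=lambda u,v:(245+(u-400)/4,220+v/4)
print('tabtop',tri((a,*S(128,67)),(b,*D(643,130))))
print('tabtop z58', plane(a,*S(128,67),76),plane(b,*D(643,130),76))
print('screws scene',[plane(a,*S(*p),40) for p in((189,167),(228,184),(281,112))])
print('screws side',[plane(b,*D(*p),40) for p in((484,134),(526,155),(592,80),(552,60))])
print('bed scene front/side corners z10',[plane(a,*S(*p),10) for p in((58,152),(235,222))])
print('bed side',[plane(b,*D(*p),10) for p in((718,163),(645,255))])
T=lambda u,v:(180+u*.3,205+(v-300)/3); U=lambda u,v:(340+(u-400)/4,155+(v-300)/4)
print('tray',[plane(a,*T(*p),25) for p in((178,338),(327,487),(178,578),(30,420))])
print('tray',[plane(b,*U(*p),25) for p in((446,408),(560,347),(730,462),(612,533))])
E
```

```text
tabtop (array([507.8, 192.3,  66.1]), [0.7, 0.7])
tabtop z58 [515.  185.4  76. ] [500.8 198.   76. ]
screws scene [array([590.6, 167.5,  40. ]), array([621.7, 174. ,  40. ]), array([604.3, 254. ,  40. ])]
screws side [array([601.5, 257. ,  40. ]), array([565.8, 249.2,  40. ]), array([585.4, 168. ,  40. ]), array([621.2, 174.8,  40. ])]
bed scene front/side corners z10 [array([492.4, 134.3,  10. ]), array([632.7, 171. ,  10. ])]
bed side [array([483.1, 141.8,  10. ]), array([461.9, 235.7,  10. ])]
tray [array([ 467., -155.,   25.]), array([ 667. , -180.4,   25. ]), array([ 649.4, -310.8,   25. ]), array([ 450.3, -290.3,   25. ])]
tray [array([ 652.8, -169.1,   25. ]), array([ 637.4, -306.6,   25. ]), array([ 438.5, -280.3,   25. ]), array([ 455.8, -142.3,   25. ])]
```

```bash
cat >> h.py <<'E'
from scipy.spatial.transform import Rotation as Ro
def go(p,yaw):
    "shift (m, tool axes) to world p and turn (deg, tool axes) to tool x down, tool y at world yaw (deg) mod 180"
    o=ctrl.get_obs(); R=Ro.from_rotvec(o['orientation']).as_matrix(); best=None
    for k in(0,180):
        y=np.array([np.cos(np.radians(yaw+k)),np.sin(np.radians(yaw+k)),0]); x=np.array([0,0,-1.]); G=np.c_[x,y,np.cross(x,y)]
        r=Ro.from_matrix(R.T@G).as_rotvec(degrees=True)
        if best is None or np.linalg.norm(r)<np.linalg.norm(best): best=r
    s=R.T@(np.array(p)-o['ee_pos'])/1000
    s2=Ro.from_rotvec(best,degrees=True).as_matrix().T@s
    print('pos',o['ee_pos'].round(1),'t',round(o['t'],2),'q',o['qpos'].round(2),'w',round(o['width'],1)); print('axes\n',R.round(3)); print('shift now',s.round(4),'turn',best.round(2),'shift after turn',s2.round(4))
E
python3 -c "
from h import *
go((508,192,150),102.5)"
```

```text
pos [ 274.4 -561.1  222.1] t 0.15 q [-1.13  0.42  1.63 -0.    1.09 -0.02] w 88.0
axes
 [[-0.     0.439 -0.898]
 [ 0.001 -0.898 -0.439]
 [-1.    -0.001 -0.   ]]
shift now [ 0.0728 -0.5738 -0.5407] turn [1.356e+01 1.000e-02 7.000e-02] shift after turn [ 0.0721 -0.6847 -0.3911]
```

>>> carry_out(
  commands=[
    [0,0,0,6.8,0,0],
    [0,0,0,6.8,0,0],
    [0.0,-0.053,-0.03,0,0,0],
    [0.0,-0.053,-0.03,0,0,0],
    [0.0,-0.053,-0.03,0,0,0],
    [0.0,-0.053,-0.03,0,0,0],
    [0.0,-0.053,-0.03,0,0,0],
    [0.0,-0.053,-0.03,0,0,0],
  ],
  grip=0,
)

```text
t: 1.15
ee_pos: [385.9, -206.5, 220.7]
orientation: [2.116, 0.216, -2.116]
ft_force: [1.3, -0.4, -0.0]
width: 87.8
```

```bash
python3 -c "
from h import *
go((508,192,150),102.5)"
```

```text
pos [ 385.9 -206.5  220.7] t 1.15 q [-0.52  0.15  2.03  0.    0.97  0.85] w 87.8
axes
 [[-0.     0.2   -0.98 ]
 [ 0.002 -0.98  -0.2  ]
 [-1.    -0.002 -0.   ]]
shift now [ 0.0714 -0.3659 -0.1994] turn [-0.95 -0.02  0.1 ] shift after turn [ 0.0707 -0.3626 -0.2054]
```

>>> carry_out(
  commands=[
    [0.005,-0.053,-0.03,-0.95,0,0],
    [0.005,-0.053,-0.03,0,0,0],
    [0.005,-0.053,-0.03,0,0,0],
    [0.005,-0.053,-0.03,0,0,0],
    [0.005,-0.053,-0.03,0,0,0],
    [0.01,-0.053,-0.03,0,0,0],
    [0.01,-0.04,-0.02,0,0,0],
    [0,0,0,0,0,0],
  ],
)

```text
t: 2.15
ee_pos: [506.5, 199.4, 176.1]
orientation: [2.108, 0.237, -2.098]
ft_force: [-0.6, -0.1, 0.0]
width: 87.6
```

```bash
python3 -c "
from h import *
go((508,192,150),102.5)
d=snap('wrist','wrist1')
print(proj(d,[508,192,66]),ray(d,320,200))"
```

```text
pos [506.5 199.4 176.1] t 2.15 q [ 0.35  0.37  1.85 -0.    0.92  1.7 ] w 87.6
axes
 [[ 0.004  0.222 -0.975]
 [ 0.001 -0.975 -0.222]
 [-1.    -0.    -0.005]]
shift now [0.0261 0.0076 0.0003] turn [ 0.32 -0.26  0.  ] shift after turn [0.0261 0.0076 0.0002]
[[321.3 196.3]] (array([572.33337417, 214.34840573, 338.81925621]), array([-0.2425898 , -0.07773368, -0.96728891]))
```

View pics/wrist1.png

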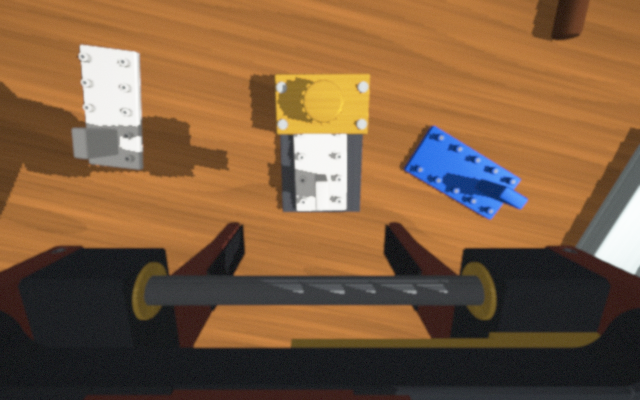

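The wrist view shows the plate at columns 294-347 in front of the brass lip, whose front edge lies at row 133. The tab is near (320,190), close to the predicted (321,196). The spare is at (110,105) and the blue one at (465,172).

```bash
python3 - <<'E'
from h import *
d=load('wrist1'); I=d['pixels']
cv2.imwrite('pics/c2.png',cv2.resize(I[60:220,260:390],None,fx=4.5,fy=3.7,interpolation=cv2.INTER_CUBIC)) if 0 else cv2.imwrite('pics/c2.png',cv2.resize(I[120:220,265:380],None,fx=6,fy=6,interpolation=cv2.INTER_CUBIC))
hsv=cv2.cvtColor(I,cv2.COLOR_BGR2HSV)
for r in (138,145,155,200,205):
    print(r,[int(x) for x in hsv[r,285:300,2]],[int(x) for x in hsv[r,340:356,2]])
m=((hsv[...,2]>110)&(hsv[...,1]<60)).astype(np.uint8); m[:,:265]=0;m[:,380:]=0;m[:134]=0;m[215:]=0
c=max(cv2.findContours(m,0,2)[0],key=cv2.contourArea)
print(cv2.boundingRect(c)); q=np.array([plane(d,*p,18)[:2] for p in c[:,0]],np.float32); print(cv2.minAreaRect(q))
# lip front edge & plate edges in world
print('lip',plane(d,276,133.5,39),plane(d,369,133.5,39))
E
```

```text
138 [99, 95, 93, 76, 61, 57, 56, 77, 141, 211, 234, 242, 245, 245, 245] [247, 248, 248, 248, 249, 242, 210, 139, 103, 93, 96, 92, 96, 97, 98, 100]
145 [99, 100, 97, 87, 75, 64, 60, 69, 120, 191, 234, 245, 247, 248, 248] [248, 248, 248, 248, 248, 243, 209, 142, 100, 96, 96, 94, 93, 92, 98, 95]
155 [101, 93, 82, 70, 60, 55, 54, 59, 79, 117, 147, 160, 168, 197, 221] [222, 242, 249, 251, 249, 245, 216, 142, 101, 96, 98, 97, 99, 93, 98, 99]
200 [96, 99, 97, 95, 96, 87, 76, 59, 56, 60, 87, 120, 145, 156, 172] [220, 241, 249, 249, 246, 233, 187, 127, 102, 94, 95, 94, 96, 94, 97, 94]
205 [96, 97, 97, 93, 96, 96, 90, 74, 60, 59, 97, 166, 225, 242, 246] [245, 246, 247, 247, 245, 233, 184, 132, 99, 96, 94, 92, 94, 93, 96, 97]
(293, 134, 55, 78)
((522.87548828125, 195.02655029296875), (92.25634765625, 61.766380310058594), 14.460783958435059)
lip [557.5 252.   39. ] [579.2 156.3  39. ]
```

View pics/c2.png

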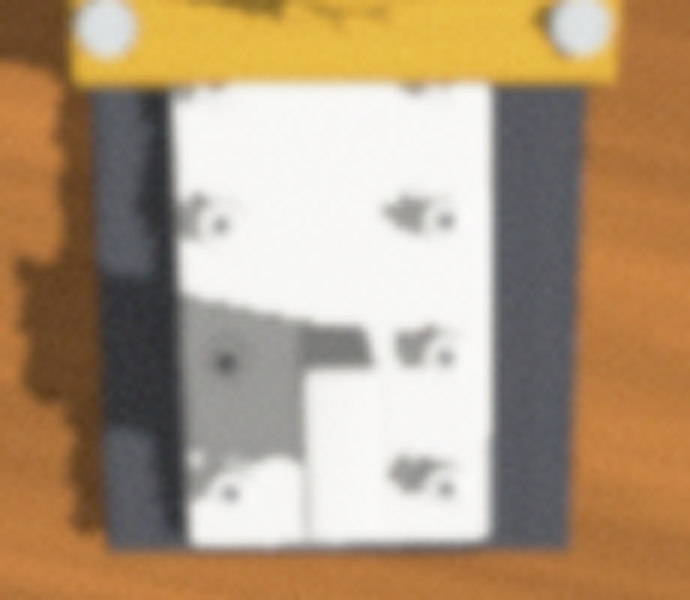

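>>> carry_out(
  commands=[
    [0.02,0.007,0,0,0,0],
    [0.05,0,0,0,0,0],
    [0.045,0,0,0,0,0],
    [0.025,0,0,0,0,0],
    [0,0,0,0,0,0],
  ],
)

```text
t: 2.82
ee_pos: [508.4, 184.7, 35.3]
orientation: [2.113, 0.229, -2.1]
ft_force: [-0.1, 0.0, 0.0]
width: 87.7
```

```bash
python3 -c "
from h import *
go((508,192.5,30),103)
d=snap('wrist','wrist2');a=load('wrist2')
s=snap('scene','scene2')
print(proj(d,[508,192,66]))
cv2.imwrite('pics/c3.png',np.vstack([cv2.resize(d['pixels'][100:340,150:490],(425,300)),cv2.resize(s['pixels'][120:190,290:389],(425,300))]))"
```

```text
pos [508.4 184.7  35.3] t 2.83 q [ 0.33  0.59  1.92 -0.    0.63  1.68] w 87.7
axes
 [[ 0.006  0.216 -0.976]
 [ 0.    -0.976 -0.216]
 [-1.     0.001 -0.006]]
shift now [ 0.0053 -0.0077 -0.0012] turn [-0.54 -0.34 -0.07] shift after turn [ 0.0053 -0.0077 -0.0013]
[[300.  258.7]]
```

View pics/c3.png

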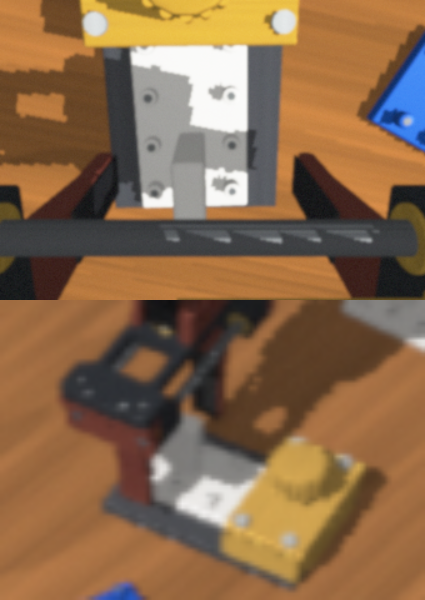

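Wrist crop: the tab stands between the open fingers, about 8 mm to the left (+y) of their centre, which agrees with the measured pose error. I'll correct that, lower slightly and close.

>>> carry_out(
  commands=[
    [0.005,-0.0075,-0.001,-0.5,-0.3,0],
    [0,0,0,0,0,0],
  ],
)

```text
t: 3.18
ee_pos: [511.1, 193.7, 34.6]
orientation: [2.111, 0.24, -2.093]
ft_force: [-0.3, 0.1, -0.2]
width: 87.5
```

>>> carry_out(
  commands=[
    [0,0,0,0,0,0],
    [0,0,0,0,0,0],
    [0,0,0,0,0,0],
    [0,0,0,0,0,0],
    [0,0,0,0,0,0],
    [0,0,0,0,0,0],
  ],
  grip=1,
)

```text
t: 3.92
ee_pos: [511.7, 194.3, 35.9]
orientation: [2.113, 0.241, -2.091]
ft_force: [0.2, -0.2, 0.5]
width: 31.5
```

```bash
python3 -c "
from h import *
go((508,192.5,30),103); print(ctrl.get_obs()['ft_force'])"
```

```text
pos [511.7 194.3  35.9] t 3.92 q [ 0.34  0.59  1.9  -0.    0.63  1.69] w 31.5
axes
 [[ 0.01   0.225 -0.974]
 [ 0.002 -0.974 -0.225]
 [-1.     0.    -0.011]]
shift now [0.0058 0.0009 0.0041] turn [ 0.01 -0.61 -0.  ] shift after turn [0.0059 0.0009 0.004 ]
[ 0.20607164 -0.18783546  0.48060663]
```

Fingers are still closing (31.5 mm). I correct the few mm of drift on the way.

>>> carry_out(
  commands=[
    [0.006,0.0,0.004,0,-0.6,0],
    [0,0,0,0,0,0],
    [0,0,0,0,0,0],
    [0,0,0,0,0,0],
  ],
)

```text
t: 4.42
ee_pos: [507.3, 193.2, 29.1]
orientation: [2.1, 0.239, -2.103]
ft_force: [-0.3, 0.3, 0.8]
width: 13.4
```

```bash
python3 -c "
from h import *
go((508,192.5,30),103); print(ctrl.get_obs()['ft_force'])"
```

```text
pos [507.3 193.2  29.1] t 4.42 q [0.34 0.6  1.91 0.   0.63 1.69] w 13.4
axes
 [[-0.001  0.225 -0.974]
 [-0.    -0.974 -0.225]
 [-1.     0.     0.001]]
shift now [-0.0009  0.0008 -0.0005] turn [ 0.01  0.08 -0.01] shift after turn [-0.0009  0.0008 -0.0005]
[-0.28555898  0.26709644  0.7589865 ]
```

>>> carry_out(
  commands=[
    [-0.002,0,0.002,0,0,0],
    [0,0,0.012,0,0,0],
    [0,0,0.012,0,0,0],
  ],
)

```text
t: 4.8
ee_pos: [480.8, 187.0, 31.1]
orientation: [2.1, 0.239, -2.103]
ft_force: [0.6, -0.1, -0.7]
width: 13.8
```

```bash
python3 -c "
from h import *
go((507.3-.974*62,193.2-.225*62,31),103); print(ctrl.get_obs()['ft_force'])"
```

```text
pos [480.8 187.   31.1] t 4.8 q [0.35 0.58 1.97 0.   0.6  1.69] w 13.8
axes
 [[-0.001  0.225 -0.974]
 [-0.    -0.974 -0.225]
 [-1.     0.     0.001]]
shift now [ 0.0002 -0.      0.0348] turn [ 0.    0.07 -0.01] shift after turn [ 0.0001 -0.      0.0348]
[ 0.62252802 -0.0556058  -0.65514681]
```

>>> carry_out(
  commands=[
    [0,0,0.012,0,0,0],
    [0,0,0.012,0,0,0],
    [0,0,0.012,0,0,0],
    [0,0,0,0,0,0],
    [0,0,0,0,0,0],
  ],
)

```text
t: 5.42
ee_pos: [441.3, 177.9, 31.4]
orientation: [2.098, 0.239, -2.103]
ft_force: [0.3, -0.4, -1.1]
width: 13.8
```

```bash
python3 -c "
from h import *
go((507.3-.974*62,193.2-.225*62,31),103); print(ctrl.get_obs()['ft_force'])
s=snap('scene','scene3'); w=snap('wrist','wrist3')
cv2.imwrite('pics/c4.png',np.vstack([cv2.resize(w['pixels'][60:340,120:520],(429,300)),cv2.resize(s['pixels'][120:190,290:390],(429,300))]))"
```

```text
pos [441.3 177.9  31.4] t 5.42 q [0.36 0.54 2.05 0.   0.55 1.7 ] w 13.8
axes
 [[-0.002  0.225 -0.974]
 [-0.001 -0.974 -0.225]
 [-1.     0.     0.003]]
shift now [ 0.0004 -0.0001 -0.0057] turn [ 0.02  0.14 -0.01] shift after turn [ 0.0004 -0.0001 -0.0057]
[ 0.27381871 -0.38509993 -1.08889246]
```

View pics/c4.png

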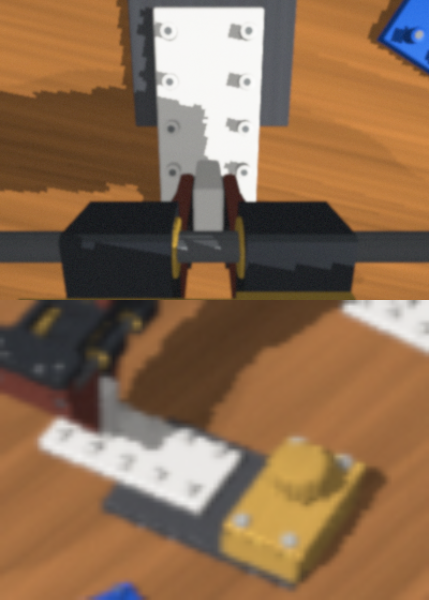

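The set is clear of the lip (about 110 mm in front of the holder origin), still level and held straight by its tab. Now lift, turn and carry it.

>>> carry_out(
  commands=[
    [-0.02,0,0,0,0,0],
    [-0.03,0,0,0,0,0],
    [-0.03,0,0,0,0,0],
    [0,0,0,0,0,0],
  ],
)

```text
t: 6.02
ee_pos: [443.1, 178.3, 113.0]
orientation: [2.099, 0.239, -2.104]
ft_force: [-0.3, -0.0, -1.5]
width: 13.5
```

>>> carry_out(
  commands=[
    [0,0,0,5,0,0],
    [0,0,0,5,0,0],
    [0,0,0,5,0,0],
    [0,0,0,5,0,0],
    [0,0,0,0,0,0],
  ],
)

```text
t: 6.65
ee_pos: [441.8, 177.6, 108.4]
orientation: [-2.147, 0.146, 2.161]
ft_force: [0.1, 0.9, -2.0]
width: 13.8
```

```bash
python3 -c "
from h import *
go((517.3,-224.7,110),83)"
```

```text
pos [441.8 177.6 108.4] t 6.65 q [0.36 0.39 2.03 0.   0.73 2.06] w 13.8
axes
 [[-0.007 -0.132 -0.991]
 [-0.002 -0.991  0.132]
 [-1.     0.003  0.006]]
shift now [-0.0012  0.3888 -0.1281] turn [-0.6   0.36 -0.18] shift after turn [-0.0016  0.3901 -0.124 ]
```

>>> carry_out(
  commands=[
    [-0.001,0.03,-0.01,0,0,0],
    [-0.001,0.045,-0.015,0,0,0],
    [-0.001,0.05,-0.0165,0,0,0],
    [-0.001,0.05,-0.0165,0,0,0],
    [0,0.05,-0.0165,0,0,0],
    [0,0.05,-0.0165,0,0,0],
    [0,0.045,-0.015,0,0,0],
    [0,0.03,-0.01,0,0,0],
  ],
)

```text
t: 7.65
ee_pos: [515.3, -193.4, 107.4]
orientation: [-2.155, 0.122, 2.177]
ft_force: [-0.7, 0.6, -1.0]
width: 13.8
```

```bash
python3 -c "
from h import *
go((517.3,-224.7,110),83)"
```

```text
pos [ 515.3 -193.4  107.4] t 7.65 q [-0.38  0.48  1.86 -0.01  0.8   1.31] w 13.8
axes
 [[-0.01  -0.11  -0.994]
 [-0.002 -0.994  0.11 ]
 [-1.     0.003  0.01 ]]
shift now [-0.0026  0.0309 -0.0054] turn [ 0.69  0.56 -0.17] shift after turn [-0.0026  0.0308 -0.0058]
```

>>> carry_out(
  commands=[
    [0,0.022,-0.004,0.7,0.5,0],
    [0,0.005,-0.001,0,0,0],
    [0,0,0,0,0,0],
    [0,0,0,0,0,0],
  ],
)

```text
t: 8.15
ee_pos: [516.5, -222.4, 104.8]
orientation: [-2.156, 0.132, 2.164]
ft_force: [-0.3, 0.8, -1.7]
width: 13.6
```

```bash
python3 - <<'E'
from h import *
go((517.3,-224.7,110),83)
w=snap('wrist','wrist4');s=snap('scene','scene4')
c,si=np.cos(np.radians(-7)),np.sin(np.radians(-7))
P=lambda x,y,z:[552+c*x-si*y,-229+si*x+c*y,z]
I=w['pixels'].copy()
for p in proj(w,[P(x,y,25) for x in(-100,100) for y in(-70,70)]+[P(0,0,5)]): cv2.circle(I,tuple(int(v) for v in p),3,(0,0,255),1)
cv2.imwrite('pics/c5.png',I)
E
```

```text
pos [ 516.5 -222.4  104.8] t 8.15 q [-0.43  0.5   1.84 -0.    0.8   1.27] w 13.6
axes
 [[-0.004 -0.12  -0.993]
 [-0.002 -0.993  0.12 ]
 [-1.     0.002  0.004]]
shift now [-0.0052  0.0022 -0.0011] turn [ 0.12  0.21 -0.11] shift after turn [-0.0052  0.0021 -0.0011]
```

View pics/c5.png

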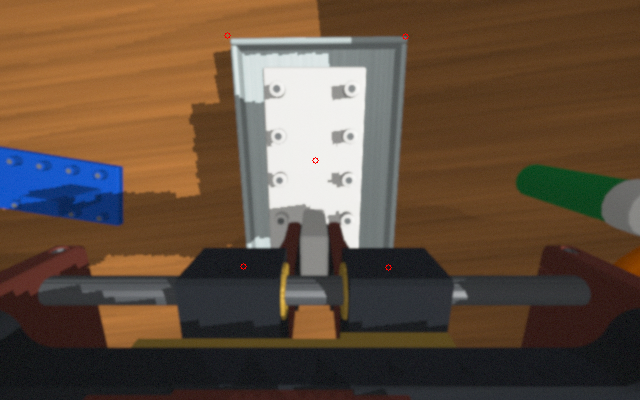

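The wrist view shows the held plate over the large tray. The rim corners at (232,39) and (407,40) lie within about 4 px of the prediction, and the plate (265-365) is nearly centred in the tray. I descend, shifting about 5 mm in tool y.

>>> carry_out(
  commands=[
    [0.02,0.005,0,0,0.2,0],
    [0.025,0,0,0,0,0],
    [0.02,0,0,0,0,0],
    [0.005,0,0,0,0,0],
    [0,0,0,0,0,0],
    [0,0,0,0,0,0],
  ],
)

```text
t: 9.0
ee_pos: [518.0, -224.9, 35.5]
orientation: [-2.168, 0.127, 2.16]
ft_force: [0.3, -0.3, -0.5]
width: 13.8
```

```bash
python3 -c "
from h import *
go((515,-228,25),83)"
```

```text
pos [ 518.  -224.9   35.5] t 9.0 q [-0.43  0.61  1.86 -0.    0.67  1.26] w 13.8
axes
 [[ 0.003 -0.114 -0.993]
 [-0.003 -0.993  0.114]
 [-1.     0.003 -0.004]]
shift now [0.0105 0.0034 0.0027] turn [ 0.46 -0.2  -0.17] shift after turn [0.0105 0.0034 0.0026]
```

>>> carry_out(
  commands=[
    [0.005,0.002,0.002,0,-0.2,-0.1],
    [0.003,0,0,0,0,0],
    [0.002,0,0,0,0,0],
    [0,0,0,0,0,0],
  ],
)

```text
t: 9.5
ee_pos: [516.5, -227.3, 26.3]
orientation: [-2.166, 0.126, 2.161]
ft_force: [-0.8, 1.4, -1.0]
width: 14.1
```

```bash
python3 -c "
from h import *
go((515,-228,24),83); print(ctrl.get_obs()['ft_force'])"
```

```text
pos [ 516.5 -227.3   26.3] t 9.5 q [-0.44  0.63  1.86 -0.    0.65  1.25] w 14.1
axes
 [[ 0.002 -0.114 -0.993]
 [-0.002 -0.993  0.114]
 [-1.     0.002 -0.002]]
shift now [0.0023 0.0008 0.0015] turn [ 0.45 -0.13 -0.11] shift after turn [0.0023 0.0009 0.0014]
[-0.8307081   1.41302784 -1.02642013]
```

>>> carry_out(
  commands=[
    [0.002,0,0,0,0,0],
    [0,0,0,0,0,0],
  ],
)

```text
t: 9.75
ee_pos: [516.7, -227.4, 24.3]
orientation: [-2.166, 0.126, 2.161]
ft_force: [-0.2, -0.4, -1.0]
width: 14.3
```

```bash
python3 -c "
from h import *
go((515,-228,24),83); print(ctrl.get_obs()['ft_force'])"
```

```text
pos [ 516.7 -227.4   24.3] t 9.75 q [-0.44  0.63  1.86 -0.    0.65  1.25] w 14.3
axes
 [[ 0.002 -0.114 -0.993]
 [-0.002 -0.993  0.114]
 [-1.     0.002 -0.002]]
shift now [0.0003 0.0008 0.0016] turn [ 0.45 -0.14 -0.12] shift after turn [0.0003 0.0008 0.0016]
[-0.20289685 -0.4164257  -1.03457052]
```

>>> carry_out(
  commands=[
    [0.0015,0,0,0,0,0],
    [0,0,0,0,0,0],
  ],
)

```text
t: 10.0
ee_pos: [517.1, -227.6, 24.4]
orientation: [-2.167, 0.127, 2.16]
ft_force: [-0.3, -0.1, -1.0]
width: 14.0
```

```bash
python3 -c "
from h import *
go((515,-228,24),83); print(ctrl.get_obs()['ft_force'])"
```

```text
pos [ 517.1 -227.6   24.4] t 10.0 q [-0.44  0.63  1.86 -0.    0.65  1.25] w 14.0
axes
 [[ 0.003 -0.114 -0.993]
 [-0.003 -0.993  0.114]
 [-1.     0.002 -0.003]]
shift now [0.0004 0.0006 0.002 ] turn [ 0.44 -0.17 -0.13] shift after turn [0.0004 0.0006 0.002 ]
[-0.26652446 -0.07392206 -0.96196084]
```

>>> carry_out(
  commands=[
    [0.002,0,0,0,0,0],
    [0.001,0,0,0,0,0],
  ],
)

```text
t: 10.25
ee_pos: [517.4, -227.7, 24.0]
orientation: [-2.167, 0.127, 2.16]
ft_force: [-3.3, 2.0, 9.1]
width: 13.9
```

```bash
python3 -c "
from h import *
go((515,-228,24),83); print(ctrl.get_obs()['ft_force'])"
```

```text
pos [ 517.4 -227.7   24. ] t 10.25 q [-0.44  0.63  1.86 -0.    0.65  1.25] w 13.9
axes
 [[ 0.003 -0.114 -0.993]
 [-0.002 -0.993  0.114]
 [-1.     0.002 -0.003]]
shift now [0.     0.0005 0.0023] turn [ 0.43 -0.19 -0.12] shift after turn [0.     0.0006 0.0023]
[-3.256423    1.98520807  9.08472583]
```

Contact with the floor (Fz about +9 N at TCP z 24). Release part-way, then retreat straight up.

>>> carry_out(
  commands=[
    [0,0,0,0,0,0],
    [0,0,0,0,0,0],
    [0,0,0,0,0,0],
    [0,0,0,0,0,0],
  ],
  grip=0.55,
)

```text
t: 10.75
ee_pos: [517.6, -227.8, 23.7]
orientation: [-2.167, 0.127, 2.16]
ft_force: [0.4, -0.3, -0.2]
width: 39.6
```

>>> carry_out(
  commands=[
    [-0.01,0,0,0,0,0],
    [-0.03,0,0,0,0,0],
    [-0.05,0,0,0,0,0],
    [-0.05,0,0,0,0,0],
    [-0.03,0,0,0,0,0],
    [0,0,0,0,0,0],
  ],
)

```text
t: 11.5
ee_pos: [517.0, -227.3, 201.2]
orientation: [-2.168, 0.127, 2.159]
ft_force: [-1.1, 0.8, -0.9]
width: 39.3
```

```bash
python3 - <<'E'
from h import *
go((515,-228,24),83); print(ctrl.get_obs()['ft_force'])
w=snap('wrist','wrist5');s=snap('scene','scene5');b=snap('side','side5')
cv2.imwrite('pics/c6.png',np.vstack([cv2.resize(w['pixels'],(480,300)),np.hstack([cv2.resize(s['pixels'][200:310,175:325],(400,293)),cv2.resize(b['pixels'][150:240,330:453],(400,293))])[:,:800] if 0 else cv2.resize(np.hstack([cv2.resize(s['pixels'][200:310,175:325],(400,293)),cv2.resize(b['pixels'][150:240,330:453],(400,293))]),(480,176))]))
a=load('scene0'); D=cv2.absdiff(a['pixels'],s['pixels'])[100:145,360:420]; print('spare diff max/mean',D.max(),D.mean())
a=load('side0'); D=cv2.absdiff(a['pixels'],b['pixels'])[285:345,190:260]; print(D.max(),D.mean())
E
```

```text
pos [ 517.  -227.3  201.2] t 11.5 q [-0.43  0.36  1.79 -0.    0.99  1.25] w 39.3
axes
 [[ 0.004 -0.114 -0.993]
 [-0.003 -0.993  0.114]
 [-1.     0.002 -0.004]]
shift now [0.1772 0.0005 0.0026] turn [ 0.43 -0.24 -0.14] shift after turn [0.1772 0.0009 0.0019]
[-1.09208418  0.77499783 -0.85401047]
spare diff max/mean 78 3.0735802469135804
18 4.9688888888888885
```

View pics/c6.png

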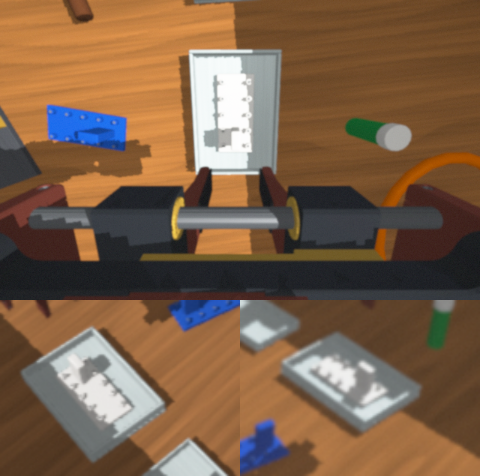

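The set lies flat and centred on the floor of the large tray, with its tab upright and the fingers well clear above. The spare's region in the side view is unchanged (max difference 18, i.e. noise).

```bash
python3 -c "
from workcell import ctrl
print(ctrl.close_job())"
```

```text
the job is handed in; nothing more can be done
None
```

I took the white set by its tab, slid it clear of the brass lip while low over the bed, carried it over and set it down in the larger tray. The job was handed in at about 11.7 s; it reports no verdict.

- **Slide-out:** the grasp point reached about x = -110 mm in the holder frame, against the -78 mm needed. The fingertips were at 31 mm, so the grasp point was near 50 mm, below the 73 mm limit.
- **Placing:** I lowered it until the wrist felt about 9 N of floor contact, with the fingertips at 24 mm, which puts the grasp point near 43 mm. The fingers opened to 40 mm and the arm backed off straight up to 201 mm. All three cameras then showed the set flat and centred in the tray. I judged that by eye and did not measure its final pose.
- **Spare set:** in the side view its area matched the start picture (largest pixel difference 18, i.e. noise). The scene view differed by up to 78 there. I put that down to the arm's moved shadow but did not check it further.
- **Disagreements:** the two fixed cameras put the tray about 12 mm apart, so I used the average. The close wrist view then agreed with that average to about 4 px. The arm also drifted a few mm between moves, which I corrected before gripping.

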